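Fit and lock the length-stop carriage on a tacking jig

ROBOT

A 6-joint arm with a two-finger parallel gripper is mounted at the origin on the work surface. World frame = base frame: x ahead of the robot, y to its left, z up, the work surface at z = 0. Lengths are in m, angles in rad, forces in N, time in s.
With the tool pointing down it reaches from about 0.35 to 0.775 m from the base axis. Payload 5.5 kg.
Tool frame: the origin (TCP) lies between the finger pads; the fingertips stand 17 mm ahead of it and the grasp point (between the pads) lies 2 mm behind it (env.finger_overhang is the distance from the TCP to the fingertips, in m); z points along the fingers, y is the line along which they close (so a half turn about z gives the same grasp; the last joint's range is limited). The gripper opens to 85 mm and grips with 20 to 120 N. Pads are 22 mm wide; open, the fingers measure 114 mm over their backs; the gripper's body (76 mm by 85 mm) begins 54 mm behind the grasp point. The pads swing forward as they close: fully open they stand 13 mm farther back than shut.
Start: joints at [-1.278, 0.313, 0.046, 1.304, 0, 1.431], TCP at [0.241, -0.522, 0.248] pointing down, gripper open.
Joint ranges: [-2.76, 2.76], [-0.86, 1.69], [-1.03, 1.26], [-2.2, 2.34], [-1.47, 1.5], [-3.14, 3.14]. Speed limits (rad/s): [2.57, 2.57, 3.14, 3.14, 3.14, 3.14].

INTERFACE

Orientations are given as a unit quaternion [w, x, y, z].
In Python, from workcell import env gives the robot as it stands. The module is installed in compiled form; this text tells all that it offers.
- The arm moves only by the shell command python3 -m pendant 'ROWS' [FORCE]. ROWS is JSON, a list of rows, each a list of 5 numbers: the gripper's target within -1 to 1 (fully open at 1, half-way at 0, shut at -1), then the shift along the tool's x, y, z in m, then the turn about the tool's z in rad. A call has 1 to 8 rows; each row shifts and turns the commanded pose from where the row before left it, along the tool's axes as they then stand; what a row does not reach is not made up. A row lasts 1/8 s, in which the tool goes at most 62.5 mm and 10.7 degrees, less where a joint would pass 70% of its speed; a pose out of reach is approached as far as the arm can. A call with a gripper value outside its range is refused whole. The fingers move at their own pace and stop on an object; FORCE is the grip in N (left out, the last holds). Time passes only in rows, so rows that do not move let the fingers close. It gives the time, the measured TCP pose, the force, the opening and the grip force at its end, in the units of the state.
- env.get_state(): the state, without advancing time (a new reading comes with each control period).
- env.read_camera(name): name is "side" or "top"; returns the picture (420x560x3 uint8, red, green, blue); there is no depth.
- env.calibration(name): a dict with "K" (3x3 intrinsics, pixels), "distortion" ([k1, k2, p1, p2, k3] as OpenCV has them; the pictures are not rectified), "T" (4x4, takes a point from camera to world coordinates). Camera axes: x right, y down, z forward; pixel columns grow to the right and rows downward; lengths in m; the calibration is good to about 2 mm. A picture is of the moment at which its call begins. calibration takes no time and is no camera call.
- env.hand_in(): hands the job in; it is judged then, once.
Trained networks look in the newest picture that a camera, given by its name, has taken for a name from the list of things; names that differ only in an ending like _2 or _b are one class to them, and where a whole thing is asked for, a point or a joint stands for the part that bears it (a point fixed in the world has none). Each returns a list of dicts, best first, with "score" (0 to 1); they miss things now and then, are a little off and sometimes report something else, mostly with a low value. They report only what shows in the picture. A call takes as long as a camera call.
- env.recognise(camera, label): "centre" ([column, row] in pixels, amid what is visible of it).
The state is a dict: "clock": time; "joint_pos": joint angles; "qvel": joint speeds; "tau": joint torques, N m; "tcp_pos": TCP position; "orientation": TCP orientation; "wrist_force": force on the tool from outside, world axes, zero at the start; "ft_torque": the same for the moment, N m; "finger_gap": finger opening in m; "grip_force": force on a finger pad.
Only numpy, scipy, OpenCV 4.12 (cv2) and the standard library are available. Lean on these libraries where they do the work, as an engineer would, in place of code of your own. Each camera call takes 0.05 s, during which the arm holds its last target. There are 200 camera calls.

TASK

Set the length stop of the tacking jig to the sample tube. Slide the blue stop carriage onto the dovetail rail from the rail's open end, brass pad leading, and push it gently along until you feel it press the tube home against the fixed stop, with no gap at either end of the tube; only then turn the red knob clockwise until the clamp is tight, and leave it so. Do not force the carriage or ram the tube, and leave the other things on the table where they are.

Things in the scene. Friction and masses are not known exactly. Their poses are not given: they have to be found in the camera images.
- jig: Tacking jig, fixed, level. Origin on the table top, in the plane of the rail's front face; x points away from the fence (at yaw 0 away from the robot), y runs along the rail to its open end, z up. In mm: black base plate x -62 to 58, y -190 to 90, 12 thick; dark fence x -44 to -14, y -190 to 70, top at z 88; two grey V blocks under the tube at y -130 and -80.
- rail_mouth (a point): Middle of the rail's front face at its open end: jig x 0, y 70, z 65 mm. The bright dovetail rail stands out of the fence's +x side from y -150 to 70: 14 mm deep, neck 24 mm high at the fence, 38 mm high in front, flanks sloped 30 degrees, the end cut square. The carriage goes on here, moving along the jig's -y.
- fixed_stop (a point): Centre of the steel button on the grey fixed-stop block, jig x 20, y -160, z 50 mm; it faces the jig's +y. The block spans jig x 2 to 40, y -190 to -164, up to z 76 mm.
- carriage: Blue stop carriage, loose, 0.45 to 0.7 kg, standing upright, knob on top. Origin under the middle of its block: 40 x 60 x 76 mm (x -20 to 20, y -30 to 30). The slot side is -x; a steel rod (14 mm thick, z 18 to 32) with the 18 mm brass pad juts 42 mm from the -y end at x 0. Good grasp: across the end faces (60 mm, along y) above the rod, a finger either side of the knob.
- slot_mouth (a point): Carriage x -20, y -30, z 40 mm: middle of the slot's bottom, leading end; it goes over rail_mouth. The slot runs along y between two jaws reaching back to x -32. On the rail the carriage has the jig's yaw; to enter, its origin must lie at jig z 23.5 to 25, x 20 to 21.3 mm (middle 20.5, 24.2); let go it rests near x 21.3, z 24.2; clamped at x 20, z 25.
- plunger_tip (a point): Tip of a round spring plunger in the slot's bottom: carriage x -22, y 0, z 40 mm. It must be pushed in over the rail's end when the carriage is about 30 mm on (10 to 18 N for a moment). From there it takes up the play and the carriage slides with a drag of 8 to 16 N and stays where it is left; pushing the tube adds 2 to 6 N.
- stop_pad (a point): Centre of the brass pad's face on the stop rod: carriage x 0, y -72, z 25 mm; it faces the carriage's -y.
- knob_grip (a point): On the axis of the red wing knob, at the height to grip: carriage x -25, y 0, z 99 mm. The wing is a bar 46 long x 16 thick x 22 mm high, from carriage z 88 to 110, 12 mm above the block's top; the axis is upright. At knob 0 the bar lies along the carriage's y axis.
- knob (a joint): Angle of the clamp knob, rad; grows as it is turned clockwise seen from above (tightening), 0 to 0.4 at the start. It turns with a drag of 0.18 N m and stays where it is left. On the rail the gib begins to bite near 0.5, draws the carriage up square, and the torque climbs to about 0.3 N m at the firm end of the thread, 1.95; from 1.6 on the clamp is tight.
- gib: Brass clamping strip inside the carriage's upper jaw, pushed down on the rail's upper flank by the knob; it has the carriage's origin when the knob is at 0. With the knob tight it presses on the rail with some 40 to 60 N.
- tube: The sample piece, a steel tube of 30 mm diameter and 100 mm length, 0.15 to 0.3 kg, lying loose in the two V blocks. Origin at its middle on its axis; its y axis is the tube's axis and points to the rail's open end. Its axis lies at jig x 20, z 50 mm. At the start it stands 5 to 15 mm off the fixed stop.
- tube_near (a point): Centre of the tube's end that the carriage's pad meets (tube y 50 mm).
- tube_far (a point): Centre of the tube's other end, which must meet the fixed stop (tube y -50 mm).
- magnet: Bystander: red stepped welding magnet lying flat, 90 x 60 x 20 mm, origin under its middle.
- bottle: Bystander: amber drink bottle, 76 mm across, 210 mm high, origin under its middle.
- nipple0: Bystander: threaded steel pipe nipple lying on the table, 26 mm thick, 70 mm long, origin under its middle.
- nipple1: Bystander: a second pipe nipple like it.
- nipple2: Bystander: a third pipe nipple like it.
- chipping_hammer: Bystander: hammer lying flat, 260 mm long, origin under its middle.
- wire_brush: Bystander: brush with a wooden handle lying flat, 200 mm long, origin under its middle.

How it is judged:
On the way, in this order (a step that is already met when the one before it is completed fails the run):
1. the carriage is on the rail from its open end by at least 25 mm, with the clamp still loose (y of carriage in the frame of jig below 0.075 m and x of carriage in the frame of jig between 0.017 and 0.024 m and z of carriage in the frame of jig between 0.021 and 0.028 m and value of joint knob below 0.6 rad), for 0.1 s.
2. with the clamp still loose, the carriage is felt to press the tube home on the fixed stop: over 2 N between carriage and tube, both gaps under 1.5 mm (y of tube_far in the frame of fixed_stop below 0.0015 m and y of stop_pad in the frame of tube_near below 0.0015 m and x of carriage in the frame of jig below 0.024 m and z of carriage in the frame of jig below 0.028 m and value of joint knob below 0.6 rad and contact force between carriage and tube above 2 N), for 0.03 s.
At the end, for the whole second after the job is handed in: The tube stands against the fixed stop and the carriage's brass pad against the tube, each gap under 1.5 mm and the faces centred on one another within 5 mm; the carriage sits square on the rail (within 0.03 rad) with the gib pressing on the rail with more than 30 N; carriage and tube at rest (y of tube_far in the frame of fixed_stop below 0.0015 m and distance between tube_far and fixed_stop below 0.005 m and y of stop_pad in the frame of tube_near below 0.0015 m and distance between stop_pad and tube_near below 0.005 m and angle between the y axis of carriage and the y axis of jig, either way round below 0.03 rad and x of carriage in the frame of jig below 0.022 m and contact force between gib and jig above 30 N and linear speed of each of carriage, tube below 0.01 m/s); the robot touches nothing.
It fails at once if the tube is rammed or crushed: more than 25 N between carriage and tube (contact force between carriage and tube above 25 N).
It fails at once if the carriage is forced on the rail: more than 60 N between carriage and jig while the clamp is loose (knob below 0.5 rad) (contact force between carriage and jig above 60 N and value of joint knob below 0.5 rad).
It fails at once if a bystander is moved by more than 30 mm (distance of any of magnet, bottle, nipple0, nipple1, nipple2, chipping_hammer, wire_brush from where it was at the start of the episode above 0.03 m).
It also fails if it takes over 72 s, if anything falls off the work surface, if the arm or the gripper's body presses on something with over 40 N, if the wrist force passes 120 N, or if a joint passes its speed limit or range.

## Working session

There is one attempt and no reset: what is moved stays moved. The work goes in short steps, Python scripts to look and compute and a shell command to move; the robot and the scene stay as the last step left them, time stands still between calls to the robot, and variables do not carry over. Pictures are saved under pics/ and viewed, at most 10 in all, crops included, and the job is handed in when it is done.

```bash
mkdir -p pics; python3 - <<'E'
from workcell import env
import cv2,numpy as np
s=env.get_state();print(s['clock'],s['tcp_pos'],s['orientation'],s['finger_gap'])
for c in('top','side'):
    im=env.read_camera(c);cv2.imwrite(f'pics/{c}0.png',im[:,:,::-1])
    k=env.calibration(c);print(c,np.round(k['K'],1).tolist(),np.round(k['T'],3).tolist(),k['distortion'])
    for l in('carriage','knob_grip','slot_mouth','plunger_tip','stop_pad','jig','rail_mouth','fixed_stop','tube','tube_near','tube_far','bottle','magnet','knob'):
        print(l,[(np.round(d['centre']).tolist(),round(d['score'],2)) for d in env.recognise(c,l)[:3]])
E
```

```text
0.0 [ 0.2410174  -0.52151315  0.24740294] [-9.23361642e-04  9.76676052e-01  2.14716168e-01 -7.17271791e-05] 0.08531535054039206
top [[472.8, 0.0, 284.2], [0.0, 472.8, 208.4], [0.0, 0.0, 1.0]] [[-0.006, -0.994, 0.108, 0.389], [-1.0, 0.005, -0.013, -0.001], [0.012, -0.108, -0.994, 1.451], [0.0, 0.0, 0.0, 1.0]] [0.04581839 0.         0.         0.         0.        ]
carriage [([392.0, 214.0], 0.7)]
knob_grip [([399.0, 216.0], 0.53)]
slot_mouth [([393.0, 208.0], 0.68)]
plunger_tip [([390.0, 210.0], 0.83)]
stop_pad [([391.0, 211.0], 0.65), ([160.0, 146.0], 0.6)]
jig [([303.0, 204.0], 0.68)]
rail_mouth [([300.0, 206.0], 0.67)]
fixed_stop [([304.0, 209.0], 0.58)]
tube [([326.0, 193.0], 0.92), ([379.0, 153.0], 0.17)]
tube_near [([324.0, 194.0], 0.91)]
tube_far [([324.0, 194.0], 0.82), ([389.0, 211.0], 0.64)]
bottle [([161.0, 147.0], 0.74)]
magnet [([199.0, 216.0], 0.59)]
knob [([396.0, 216.0], 0.48)]
side [[459.9, 0.0, 271.4], [0.0, 459.9, 214.2], [0.0, 0.0, 1.0]] [[-0.798, -0.389, 0.461, -0.072], [-0.603, 0.5, -0.622, 0.772], [0.011, -0.774, -0.633, 0.864], [0.0, 0.0, 0.0, 1.0]] [-0.14639377  0.          0.          0.          0.        ]
carriage [([326.0, 168.0], 0.67), ([272.0, 188.0], 0.59)]
knob_grip [([333.0, 157.0], 0.52)]
slot_mouth [([326.0, 166.0], 0.82)]
plunger_tip [([323.0, 169.0], 0.86), ([147.0, 246.0], 0.68)]
stop_pad [([326.0, 167.0], 0.92)]
jig [([274.0, 212.0], 0.73), ([274.0, 160.0], 0.62)]
rail_mouth [([275.0, 211.0], 0.69)]
fixed_stop [([275.0, 211.0], 0.79)]
tube [([272.0, 187.0], 0.6)]
tube_near []
tube_far []
bottle [([334.0, 153.0], 0.47)]
magnet [([202.0, 281.0], 0.82)]
knob [([324.0, 165.0], 0.56)]
```

View pics/top0.png

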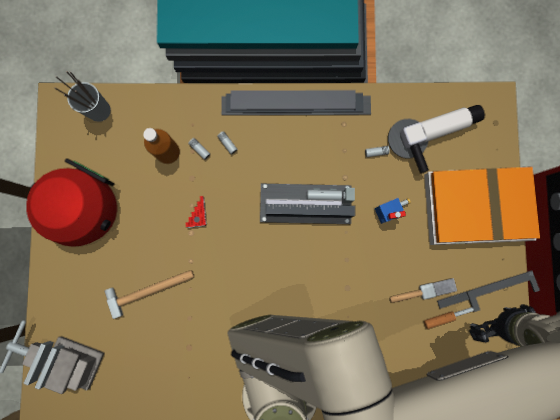

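View pics/side0.png

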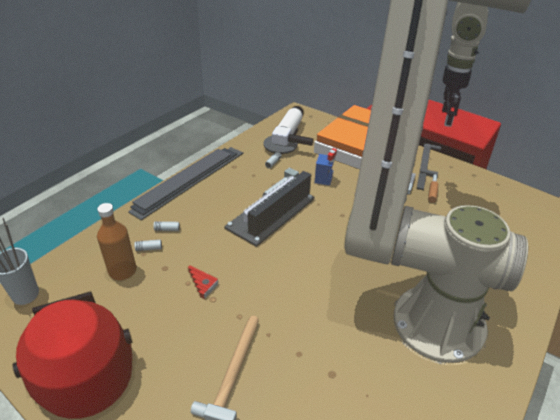

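The top view shows the jig at (305,204), with its open end to the left and the fixed stop at (349,193). The carriage is at (391,212), its rod pointing up-right, and the gripper is at the bottom right. I'll zoom in on both.

```bash
python3 - <<'E'
import cv2,numpy as np
t=cv2.imread('pics/top0.png');s=cv2.imread('pics/side0.png')
a=cv2.resize(t[176:236,255:415],None,fx=5,fy=5,interpolation=cv2.INTER_CUBIC)
b=cv2.resize(s[145:245,222:342],None,fx=3,fy=3,interpolation=cv2.INTER_CUBIC)
o=np.zeros((600,800,3),np.uint8);o[:300]=a;o[300:600,:360]=b
cv2.imwrite('pics/z0.png',o)
E
```

```text
(no output)
```

View pics/z0.png

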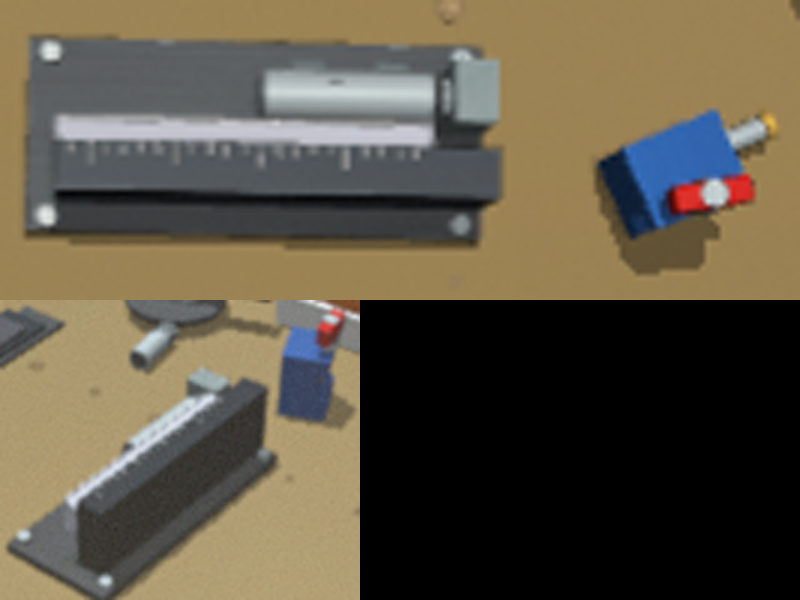

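The zoom gives usable corners for both bodies, so I'll fit their poses from them.

```bash
cat > h.py <<'E'
from workcell import env
import cv2,numpy as np
from scipy.optimize import least_squares
def proj(c,P):
    k=env.calibration(c);M=np.linalg.inv(k['T'])
    return cv2.projectPoints(np.asarray(P,float).reshape(-1,1,3),cv2.Rodrigues(M[:3,:3])[0],M[:3,3],k['K'],np.array(k['distortion']))[0][:,0]
def place(p,P,z=0):
    c,s=np.cos(p[2]),np.sin(p[2]);P=np.asarray(P,float)/1000
    return np.c_[p[0]+c*P[:,0]-s*P[:,1],p[1]+s*P[:,0]+c*P[:,1],P[:,2]+z]
def fit(obs,p0,z=0):  # obs: cam -> (pixels, model mm)
    f=lambda p:np.concatenate([(proj(c,place(p,M,z))-np.array(u)).ravel() for c,(u,M) in obs.items()])
    r=least_squares(f,p0,loss='soft_l1');return r.x,f(r.x).reshape(-1,2)
def tool():
    s=env.get_state();w,x,y,z=s['orientation'];X=np.array([1-2*(y*y+z*z),2*(x*y+w*z)])
    return s,np.arctan2(X[1],X[0])
E
python3 - <<'E'
from h import *
Z=lambda L,f,o:[((a+.5)/f-.5+o[0],(b+.5)/f-.5+o[1]) for a,b in L]
T=Z([(28,38),(25,236),(482,47),(478,243),(55,192),(500,202),(500,150),(57,115),(434,125)],5,(255,176))
TM=[(58,90,12),(-62,90,12),(58,-190,12),(-62,-190,12),(-44,70,88),(-44,-190,88),(-14,-190,88),(0,70,84),(0,-150,84)]
S=Z([(105,297),(10,247),(275,157)],3,(222,145));SM=[(-62,90,12),(58,90,12),(-62,-190,12)]
for o in({'top':(T,TM)},{'side':(S,SM)},{'top':(T,TM),'side':(S,SM)}):
    p,r=fit(o,[.4,-.05,0]);print('jig',p.round(4),r.round(1).tolist())
C=Z([(622,150),(715,112),(658,228),(770,124),(715,192),(598,160)],5,(255,176))
CM=[(20,30,76),(20,-30,76),(-32,30,76),(0,-72,25),(-25,0,112),(20,30,0)]
q,r=fit({'top':(C,CM)},[.4,-.23,.4]);print('car',q.round(4),r.round(1).tolist())
k=Z([(672,202),(752,187)],5,(255,176));d=np.subtract(*k);print('bar world ang',np.arctan2(-d[0],-d[1]),'car y ang',q[2]+np.pi/2)
# side view check of carriage
print(proj('side',place(q,CM)).round(0).tolist())
s,a=tool();print(a)
E
```

```text
jig [ 0.5637 -0.0348 -0.0261] [[0.0, 0.1], [-0.4, -0.7], [0.1, 0.2], [0.7, -0.1], [-0.4, -0.0], [0.3, -0.1], [0.4, -0.0], [-0.4, 0.5], [-0.3, 0.1]]
jig [ 0.5619 -0.026  -0.0076] [[0.2, 1.0], [-1.1, -0.3], [0.6, -1.2]]
jig [ 0.5638 -0.0339 -0.0259] [[-0.3, 0.0], [-0.7, -0.7], [-0.2, 0.2], [0.4, -0.2], [-0.7, -0.0], [0.0, -0.2], [0.1, -0.0], [-0.7, 0.5], [-0.7, 0.1], [0.8, -0.9], [0.1, -2.4], [2.2, -2.0]]
car [ 0.5399 -0.332   0.3858] [[-0.0, -0.4], [0.1, -0.6], [-0.0, 0.3], [0.2, 0.0], [0.1, 0.2], [-0.4, 0.4]]
bar world ang 1.7561442767905913 car y ang 1.9566372207013283
[[316.0, 162.0], [320.0, 152.0], [333.0, 164.0], [327.0, 160.0], [333.0, 149.0], [315.0, 181.0]]
0.43279750191027794
```

```bash
python3 -m pendant '[[1,0.044,-0.006,0,0],[1,0.044,-0.006,0,0],[1,0.044,-0.006,0,0],[1,0.044,-0.006,0,0],[1,0.044,-0.006,0,0],[1,0.044,-0.006,0,0],[1,0.044,-0.006,0,0],[1,0.045,-0.005,0,0]]' 100
python3 -m pendant '[[1,0,0,0,-0.182],[1,0,0,0,-0.182],[1,0,0,0,-0.182],[1,0,0,0,-0.182],[1,0,0,0,-0.182],[1,0,0,0,-0.182],[1,0,0,0,-0.182],[1,0,0,0,-0.182]]'
python3 -m pendant '[[1,0,0,0,-0.182],[1,0,0,0,-0.182],[1,0,0,0,-0.182],[1,0,0,0,-0.182],[1,0,0,0,-0.182],[1,0,0,0,-0.182],[1,0,0,0,-0.182],[1,0,0,0,-0.182]]'
cat >> h.py <<'E'
def go(x,y,z,th):
    s,a=tool();d=np.array([x,y,z])-s['tcp_pos'];c,n=np.cos(a),np.sin(a)
    print('tool dx,dy,dz,turn mm/rad',((d[0]*c+d[1]*n)*1e3).round(2),((d[0]*n-d[1]*c)*1e3).round(2),(-d[2]*1e3).round(2),round(-((th-a+np.pi)%(2*np.pi)-np.pi),4))
    print('now',s['tcp_pos'].round(4),round(a,4),'F',np.round(s['wrist_force'],1),'M',np.round(s['ft_torque'],2),'gap',round(s['finger_gap'],4),'grip',round(s['grip_force'],1),'t',s['clock'],'j6',round(s['joint_pos'][5],2))
E
python3 - <<'E'
from h import *
go(.542,-.331,.15,.386+np.pi)
im=env.read_camera('top');cv2.imwrite('pics/t1.png',im[:,:,::-1])
im=env.read_camera('side');cv2.imwrite('pics/s1.png',im[:,:,::-1])
E
```

```text
clock: 2.5
tcp_pos: [0.5431, -0.3304, 0.2484]
orientation: [0.0, 0.977, 0.215, 0.0]
wrist_force: [0.3, -0.5, -0.4]
finger_gap: 0.0854
grip_force: 0.0
clock: 3.5
tcp_pos: [0.5419, -0.3313, 0.2482]
orientation: [-0.0, 0.584, 0.812, -0.0]
wrist_force: [-0.1, 0.1, 0.1]
finger_gap: 0.0855
grip_force: 0.0
clock: 4.5
tcp_pos: [0.5419, -0.3313, 0.2482]
orientation: [-0.0, -0.104, 0.995, -0.0]
wrist_force: [0.1, -0.3, -0.2]
finger_gap: 0.0852
grip_force: 0.0
tool dx,dy,dz,turn mm/rad -0.16 0.28 98.24 -0.1768
now [ 0.5419 -0.3313  0.2482] -2.9324 F [ 0.1 -0.3 -0.2] M [-0.02  0.    0.02] gap 0.0852 grip 0.0 t 4.5 j6 -0.88
```

```bash
python3 -m pendant '[[1,0,0,0.03,-0.177],[1,0,0,0.04,0],[1,0,0,0.04,0],[1,0,0,0.03,0],[1,0,0,0.02,0],[1,0,0,0,0]]'
python3 - <<'E'
from h import *
go(.542,-.331,.06,.386+np.pi)
t=env.read_camera('top');s=env.read_camera('side')
a=cv2.resize(t[170:260,340:440],None,fx=4,fy=4,interpolation=cv2.INTER_CUBIC);b=cv2.resize(s[110:210,270:370],None,fx=4,fy=4,interpolation=cv2.INTER_CUBIC)
o=np.zeros((400,800,3),np.uint8);o[:360,:400]=a;o[:,400:]=b;cv2.imwrite('pics/z1.png',o[:,:,::-1])
E
```

```text
clock: 5.35
tcp_pos: [0.5407, -0.3304, 0.0864]
orientation: [-0.001, -0.188, 0.982, 0.001]
wrist_force: [0.4, -1.1, 0.3]
finger_gap: 0.0857
grip_force: 0.0
tool dx,dy,dz,turn mm/rad -0.97 -1.02 26.4 -0.0087
now [ 0.5407 -0.3304  0.0864] -2.7643 F [ 0.4 -1.1  0.3] M [0.03 0.01 0.05] gap 0.0857 grip 0.0 t 5.35 j6 -1.05
```

View pics/z1.png

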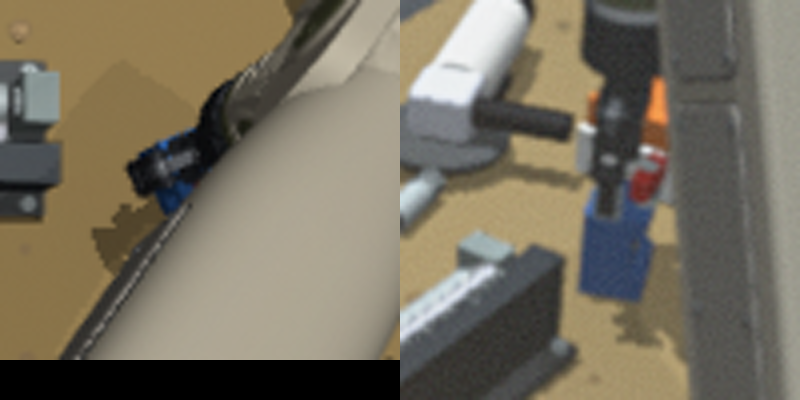

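The side view shows the near finger at (608,200) in the crop, in front of the blue end face and clear of the red knob at (650,180). Next I lower the tool and grip.

```bash
python3 -m pendant '[[1,-0.001,-0.001,0.015,-0.009],[1,0,0,0.011,0],[1,0,0,0,0],[-1,0,0,0,0],[-1,0,0,0,0],[-1,0,0,0,0],[-1,0,0,0,0],[-1,0,0,0,0]]' 100
python3 -m pendant '[[-1,0,0,0,0],[-1,0,0,0,0]]'
python3 -c "
from h import *
go(.542,-.331,.06,.386+np.pi)"
```

```text
clock: 6.45
tcp_pos: [0.5436, -0.332, 0.0631]
orientation: [0.001, -0.193, 0.981, -0.0]
wrist_force: [0.1, 1.6, 5.9]
finger_gap: 0.0583
grip_force: 109.8
clock: 6.7
tcp_pos: [0.5436, -0.332, 0.0631]
orientation: [0.001, -0.193, 0.981, -0.0]
wrist_force: [0.1, 1.2, 5.8]
finger_gap: 0.0582
grip_force: 109.8
tool dx,dy,dz,turn mm/rad 1.14 1.54 3.08 0.0033
now [ 0.5436 -0.332   0.0631] -2.7523 F [0.1 1.2 5.8] M [0.6  0.15 0.01] gap 0.0582 grip 109.8 t 6.7 j6 -1.06
```

```bash
python3 -m pendant '[[-1,0,0,-0.02,0],[-1,0,0,-0.04,0],[-1,0,0,-0.04,0],[-1,0,0,-0.037,0],[-1,0,0,0,0.104],[-1,0,0,0,0.104],[-1,0,0,0,0.104],[-1,0,0,0,0.103]]'
python3 -m pendant '[[-1,0,0,0,0],[-1,0,0,0,0]]'
python3 -c "
from h import *
go(.6172,.0398,.2,3.1156)"
```

```text
clock: 7.7
tcp_pos: [0.5423, -0.3315, 0.1973]
orientation: [-0.001, 0.015, 1.0, 0.001]
wrist_force: [0.9, 0.4, -6.8]
finger_gap: 0.058
grip_force: 109.1
clock: 7.95
tcp_pos: [0.5428, -0.3317, 0.1983]
orientation: [-0.001, 0.012, 1.0, 0.0]
wrist_force: [-0.3, -1.0, -6.3]
finger_gap: 0.0584
grip_force: 109.1
tool dx,dy,dz,turn mm/rad -65.39 373.19 -1.69 0.0018
now [ 0.5428 -0.3317  0.1983] 3.1174 F [-0.3 -1.  -6.3] M [-0.02 -0.   -0.03] gap 0.0584 grip 109.1 t 7.95 j6 -0.65
```

```bash
python3 -m pendant '[[-1,-0.008,0.035,0,0.002],[-1,-0.01,0.056,0,0],[-1,-0.01,0.056,0,0],[-1,-0.01,0.056,0,0],[-1,-0.01,0.056,0,0],[-1,-0.01,0.056,0,0],[-1,-0.007,0.04,0,0],[-1,0,0.018,-0.002,0]]'
python3 -m pendant '[[-1,0,0,0.03,0],[-1,0,0,0.025,0],[-1,0,0,0,0],[-1,0,0,0,0]]'
python3 - <<'E'
from h import *
go(.6172,.0398,.0873,3.1156)
t=env.read_camera('top');s=env.read_camera('side')
a=cv2.resize(t[150:250,250:370],None,fx=4,fy=4,interpolation=cv2.INTER_CUBIC)[:, :480];b=cv2.resize(s[130:250,220:300],None,fx=4,fy=4,interpolation=cv2.INTER_CUBIC)
o=np.zeros((480,800,3),np.uint8);o[:400,:480]=a;o[:,480:]=b;cv2.imwrite('pics/z2.png',o[:,:,::-1])
E
```

```text
clock: 8.95
tcp_pos: [0.6185, 0.0417, 0.2008]
orientation: [-0.0, 0.012, 1.0, 0.0]
wrist_force: [-0.9, -1.2, -5.7]
finger_gap: 0.0584
grip_force: 109.6
clock: 9.45
tcp_pos: [0.6189, 0.0386, 0.1472]
orientation: [0.001, 0.014, 1.0, -0.0]
wrist_force: [-0.4, -0.1, -5.3]
finger_gap: 0.0582
grip_force: 109.4
tool dx,dy,dz,turn mm/rad 1.77 1.12 59.91 -0.0022
now [0.6189 0.0386 0.1472] 3.1134 F [-0.4 -0.1 -5.3] M [-0.05 -0.08 -0.01] gap 0.0582 grip 109.4 t 9.45 j6 -0.04
```

View pics/z2.png

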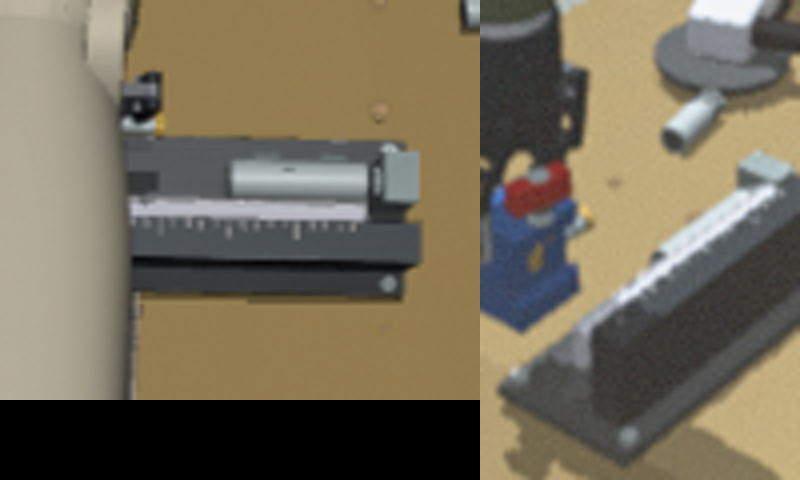

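The carriage hangs upright, clear of the rail, with its slot toward the rail. I'll lower to sliding height and feel for the rail's front face with the jaw tips, which should touch at carriage x = 32.

```bash
python3 -m pendant '[[-1,0,0,0.03,-0.002],[-1,0,0,0.02,0],[-1,0,0,0.01,0],[-1,0,0,0,0],[-1,0,0,0,0]]'
python3 -c "
from h import *
go(.5638+.0354+.002,.0398,.0873,3.1156)"
```

```text
clock: 10.18
tcp_pos: [0.6194, 0.0391, 0.0875]
orientation: [0.001, 0.013, 1.0, -0.0]
wrist_force: [0.5, 0.2, -5.5]
finger_gap: 0.0586
grip_force: 109.7
tool dx,dy,dz,turn mm/rad 18.23 0.24 0.25 0.0002
now [0.6194 0.0391 0.0875] 3.1158 F [ 0.5  0.2 -5.5] M [ 0.04 -0.02 -0.04] gap 0.0586 grip 109.7 t 10.175 j6 -0.04
```

```bash
python3 -m pendant '[[-1,0.007,0,0,0],[-1,0.006,0,0,0],[-1,0,0,0,0]]' | sed -n 2,4p
for i in 1 2; do python3 -m pendant '[[-1,0.001,0,0,0],[-1,0,0,0,0]]' | sed -n 2,4p; done
```

```text
tcp_pos: [0.6047, 0.0396, 0.0865]
orientation: [-0.0, 0.013, 1.0, -0.0]
wrist_force: [1.2, -0.1, -5.0]
tcp_pos: [0.6046, 0.0395, 0.0863]
orientation: [0.0, 0.013, 1.0, -0.0]
wrist_force: [-0.3, -0.7, -5.7]
tcp_pos: [0.6034, 0.0396, 0.0862]
orientation: [-0.0, 0.013, 1.0, -0.0]
wrist_force: [0.9, 0.2, -5.8]
```

```bash
for i in 1 2 3; do python3 -m pendant '[[-1,0.001,0,0,0],[-1,0,0,0,0]]' | sed -n 2,4p; done
```

```text
tcp_pos: [0.6024, 0.0396, 0.0862]
orientation: [-0.0, 0.013, 1.0, -0.0]
wrist_force: [0.1, -0.2, -5.0]
tcp_pos: [0.6014, 0.0396, 0.0863]
orientation: [-0.0, 0.013, 1.0, -0.0]
wrist_force: [0.5, 0.8, -6.3]
tcp_pos: [0.6004, 0.0397, 0.0863]
orientation: [-0.0, 0.013, 1.0, -0.0]
wrist_force: [-0.3, 0.9, -5.1]
```

```bash
for i in 1 2 3 4; do python3 -m pendant '[[-1,0.001,0,0,0],[-1,0,0,0,0]]' | sed -n 2,4p; done
```

```text
tcp_pos: [0.5998, 0.0396, 0.0865]
orientation: [0.0, 0.013, 1.0, -0.0]
wrist_force: [0.9, 0.4, -5.8]
tcp_pos: [0.5995, 0.0396, 0.0868]
orientation: [0.001, 0.013, 1.0, -0.0]
wrist_force: [3.7, 0.5, -4.8]
tcp_pos: [0.5992, 0.0396, 0.0872]
orientation: [0.002, 0.013, 1.0, -0.0]
wrist_force: [4.9, -0.1, -4.8]
tcp_pos: [0.599, 0.0396, 0.0874]
orientation: [0.003, 0.013, 1.0, -0.0]
wrist_force: [6.1, 0.7, -4.5]
```

Contact is at TCP x ≈ 0.5997. I'll probe again 35 mm further in to get the rail's yaw.

```bash
python3 -m pendant '[[-1,-0.009,0,0,0],[-1,0,-0.018,0,0],[-1,0,-0.017,0,0],[-1,0,0,0,0],[-1,0.003,0,0,0],[-1,0,0,0,0]]' | sed -n 2,4p
for i in 1 2 3 4; do python3 -m pendant '[[-1,0.001,0,0,0],[-1,0,0,0,0]]' | sed -n 2,4p; done
```

```text
tcp_pos: [0.6009, 0.0048, 0.0862]
orientation: [-0.0, 0.013, 1.0, 0.0]
wrist_force: [0.2, -0.1, -5.4]
tcp_pos: [0.6005, 0.005, 0.0863]
orientation: [0.0, 0.013, 1.0, -0.0]
wrist_force: [-0.3, -0.3, -5.0]
tcp_pos: [0.5995, 0.0048, 0.0863]
orientation: [-0.0, 0.013, 1.0, -0.0]
wrist_force: [0.6, -0.1, -5.4]
tcp_pos: [0.5989, 0.0047, 0.0865]
orientation: [0.0, 0.013, 1.0, -0.0]
wrist_force: [1.5, -0.2, -6.7]
tcp_pos: [0.5986, 0.0046, 0.0868]
orientation: [0.001, 0.013, 1.0, -0.0]
wrist_force: [3.7, 0.3, -4.2]
```

```bash
python3 -m pendant '[[-1,-0.009,0,0,0],[-1,0,0.025,0,0],[-1,0,0.025,0,0],[-1,0,0.02,0,0],[-1,0,0,0,0],[-1,0,0,0,0]]' | sed -n 2,4p
python3 -c "
from h import *
go(.5891,.0748,.0873,3.1157)"
```

```text
tcp_pos: [0.6083, 0.0743, 0.0861]
orientation: [-0.0, 0.013, 1.0, -0.0]
wrist_force: [-0.2, 1.2, -6.5]
tool dx,dy,dz,turn mm/rad 19.19 -0.0 -1.23 0.0003
now [0.6083 0.0743 0.0861] 3.116 F [-0.2  1.2 -6.5] M [-0.04 -0.03 -0.01] gap 0.0579 grip 109.9 t 15.3 j6 0.02
```

```bash
python3 -m pendant '[[-1,0.007,0,-0.0012,0],[-1,0.007,0,0,0],[-1,0.0052,0,0,0],[-1,0,0,0,0],[-1,0,0,0,0]]' | sed -n 2,4p
python3 - <<'E'
from h import *
go(.5891,.0748,.0873,3.1157)
t=env.read_camera('top');s=env.read_camera('side')
b=cv2.resize(s[150:270,200:300],None,fx=5,fy=5,interpolation=cv2.INTER_CUBIC)
cv2.imwrite('pics/z3.png',b[:,:,::-1])
E
```

```text
tcp_pos: [0.5894, 0.0749, 0.0877]
orientation: [0.0, 0.013, 1.0, -0.0]
wrist_force: [0.3, -0.8, -5.7]
tool dx,dy,dz,turn mm/rad 0.32 -0.11 0.38 -0.0
now [0.5894 0.0749 0.0877] 3.1157 F [ 0.3 -0.8 -5.7] M [0.04 0.04 0.01] gap 0.0581 grip 109.9 t 15.925 j6 0.02
```

View pics/z3.png

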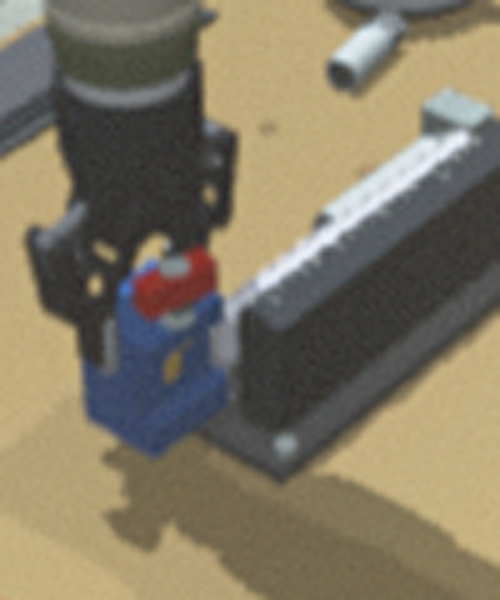

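The carriage stands lined up in front of the mouth at (225,340) in the crop. I'll correct the last 0.3 mm and enter gently.

```bash
python3 -m pendant '[[-1,0.0003,-0.003,0.0004,0],[-1,0,-0.003,0,0],[-1,0,0,0,0]]' | sed -n 2,4p
for i in 1 2 3 4; do python3 -m pendant '[[-1,0,-0.001,0,0],[-1,0,-0.001,0,0],[-1,0,0,0,0]]' | sed -n 2,4p; done
```

```text
tcp_pos: [0.5888, 0.0686, 0.087]
orientation: [-0.0, 0.013, 1.0, -0.0]
wrist_force: [-0.9, -0.2, -5.0]
tcp_pos: [0.5887, 0.0678, 0.0871]
orientation: [0.0, 0.013, 1.0, 0.001]
wrist_force: [0.1, 4.7, -5.6]
tcp_pos: [0.5887, 0.0677, 0.0872]
orientation: [0.0, 0.012, 1.0, 0.003]
wrist_force: [-0.1, 11.3, -5.1]
tcp_pos: [0.5886, 0.0675, 0.0873]
orientation: [0.0, 0.012, 1.0, 0.004]
wrist_force: [-0.4, 17.1, -5.0]
tcp_pos: [0.5886, 0.0673, 0.0874]
orientation: [0.0, 0.011, 1.0, 0.006]
wrist_force: [0.5, 22.2, -4.2]
```

```bash
python3 -c "
from h import *
go(.5893,.0748,.0873,3.1157)"
python3 -m pendant '[[-1,0,0.006,0,0],[-1,0,0.005,0,0],[-1,0,0,0,0],[-1,0,0,0,0]]' | sed -n 2,4p
python3 -c "
from h import *
go(.5895,.0708,.0873,3.1157)"
```

```text
tool dx,dy,dz,turn mm/rad -0.52 7.53 0.14 0.004
now [0.5886 0.0673 0.0874] 3.1197 F [ 0.5 22.2 -4.2] M [ 4.73 -0.12 -0.42] gap 0.0586 grip 110.5 t 17.9 j6 -0.01
tcp_pos: [0.5888, 0.0713, 0.087]
orientation: [-0.0, 0.013, 1.0, -0.0]
wrist_force: [0.1, -0.1, -5.2]
tool dx,dy,dz,turn mm/rad -0.67 -0.53 -0.26 -0.0005
now [0.5888 0.0713 0.087 ] 3.1152 F [ 0.1 -0.1 -5.2] M [ 0.01  0.   -0.03] gap 0.0582 grip 110.3 t 18.4 j6 0.01
```

The contact moment puts the touch near the slot's bottom, so the carriage is slightly too close in x. I'll retry about 0.7 mm farther out.

```bash
python3 -m pendant '[[-1,-0.0007,0,-0.0003,0],[-1,0,-0.001,0,0],[-1,0,-0.001,0,0],[-1,0,0,0,0]]' | sed -n 2,4p
for i in 1 2 3; do python3 -m pendant '[[-1,0,-0.001,0,0],[-1,0,-0.001,0,0],[-1,0,0,0,0]]' | sed -n 2,4p; done
python3 -c "
from h import *
go(.5895,.0748,.0873,3.1157)"
```

```text
tcp_pos: [0.5894, 0.0698, 0.0874]
orientation: [-0.0, 0.013, 1.0, -0.0]
wrist_force: [0.0, 0.5, -5.8]
tcp_pos: [0.5894, 0.068, 0.0874]
orientation: [-0.0, 0.013, 1.0, 0.0]
wrist_force: [-0.2, 0.8, -6.1]
tcp_pos: [0.5894, 0.0677, 0.0875]
orientation: [0.0, 0.012, 1.0, 0.002]
wrist_force: [0.3, 6.1, -5.0]
tcp_pos: [0.5898, 0.0637, 0.0876]
orientation: [0.001, 0.013, 1.0, -0.0]
wrist_force: [1.3, 0.3, -5.5]
tool dx,dy,dz,turn mm/rad 0.56 11.12 0.29 0.0002
now [0.5898 0.0637 0.0876] 3.1159 F [ 1.3  0.3 -5.5] M [ 0.06 -0.31 -0.01] gap 0.0588 grip 110.4 t 20.025 j6 -0.0
```

It slipped in and is 4 mm past the mouth. I'll ease x slightly and continue.

```bash
python3 -m pendant '[[-1,-0.0005,-0.002,0.0002,0],[-1,0,-0.002,0,0],[-1,0,-0.002,0,0],[-1,0,-0.002,0,0],[-1,0,0,0,0]]' | sed -n 2,4p
python3 -m pendant '[[-1,0,-0.002,0,0],[-1,0,-0.002,0,0],[-1,0,-0.002,0,0],[-1,0,-0.002,0,0],[-1,0,0,0,0]]' | sed -n 2,4p
python3 -c "
from h import *
go(.5895,.0748,.0873,3.1157)"
```

```text
tcp_pos: [0.5896, 0.0556, 0.0872]
orientation: [-0.0, 0.013, 1.0, -0.0]
wrist_force: [0.7, -0.2, -6.0]
tcp_pos: [0.5894, 0.0477, 0.0871]
orientation: [-0.0, 0.013, 1.0, -0.0]
wrist_force: [0.3, -0.4, -5.1]
tool dx,dy,dz,turn mm/rad 0.57 27.1 -0.15 -0.0002
now [0.5894 0.0477 0.0871] 3.1155 F [ 0.3 -0.4 -5.1] M [-0.05 -0.06  0.03] gap 0.0584 grip 110.4 t 21.275 j6 -0.03
```

```bash
python3 -m pendant '[[-1,0,-0.002,0,0],[-1,0,-0.002,0,0],[-1,0,-0.002,0,0],[-1,0,0,0,0]]' | sed -n 2,4p
for i in 1 2 3; do python3 -m pendant '[[-1,0,-0.002,0,0],[-1,0,-0.002,0,0],[-1,0,0,0,0]]' | sed -n 2,4p; done
```

```text
tcp_pos: [0.5899, 0.0419, 0.0874]
orientation: [0.001, 0.013, 1.0, 0.0]
wrist_force: [2.3, 1.2, -5.2]
tcp_pos: [0.5903, 0.0385, 0.0874]
orientation: [0.001, 0.013, 1.0, 0.001]
wrist_force: [3.5, 2.9, -7.2]
tcp_pos: [0.5902, 0.0355, 0.0874]
orientation: [0.001, 0.013, 1.0, 0.002]
wrist_force: [5.2, 6.8, -6.7]
tcp_pos: [0.5902, 0.0317, 0.0875]
orientation: [0.001, 0.012, 1.0, 0.002]
wrist_force: [5.9, 7.4, -6.8]
```

The plunger is over and I feel a steady drag of about 7 N. I'll slide along the rail.

```bash
python3 -m pendant '[[-1,-0.001,-0.002,0,0],[-1,0,-0.003,0,0],[-1,0,-0.003,0,0],[-1,0,-0.003,0,0],[-1,0,-0.003,0,0],[-1,0,-0.003,0,0],[-1,0,-0.003,0,0],[-1,0,0,0,0]]' | sed -n 2,4p
python3 -m pendant '[[-1,0,-0.002,0,0],[-1,0,-0.002,0,0],[-1,0,-0.002,0,0],[-1,0,-0.002,0,0],[-1,0,0,0,0]]' | sed -n 2,4p
python3 -c "
from h import *
go(.5895,-.020,.0873,3.1157)"
```

```text
tcp_pos: [0.5897, 0.0119, 0.0873]
orientation: [0.0, 0.012, 1.0, 0.002]
wrist_force: [1.8, 9.0, -5.1]
tcp_pos: [0.5894, 0.0041, 0.0874]
orientation: [0.0, 0.012, 1.0, 0.002]
wrist_force: [2.7, 9.3, -4.1]
tool dx,dy,dz,turn mm/rad -0.67 -24.11 0.06 0.0014
now [0.5894 0.0041 0.0874] 3.1171 F [ 2.7  9.3 -4.1] M [ 1.67 -0.69 -0.24] gap 0.0581 grip 110.4 t 24.525 j6 -0.11
```

```bash
python3 -m pendant '[[-1,0,-0.001,0,0],[-1,0,-0.0015,0,0],[-1,0,-0.0015,0,0],[-1,0,-0.0015,0,0],[-1,0,-0.0015,0,0],[-1,0,-0.001,0,0],[-1,0,0,0,0]]' | sed -n 2,4p
for i in 1 2 3; do python3 -m pendant '[[-1,0,-0.001,0,0],[-1,0,-0.001,0,0],[-1,0,-0.001,0,0],[-1,0,0,0,0]]' | sed -n 2,4p; done
```

```text
tcp_pos: [0.5892, -0.0037, 0.0874]
orientation: [0.0, 0.012, 1.0, 0.002]
wrist_force: [4.1, 9.6, -4.2]
tcp_pos: [0.5891, -0.0067, 0.0874]
orientation: [0.0, 0.012, 1.0, 0.002]
wrist_force: [2.2, 9.8, -5.8]
tcp_pos: [0.589, -0.0097, 0.0874]
orientation: [0.0, 0.012, 1.0, 0.002]
wrist_force: [3.7, 9.7, -4.1]
tcp_pos: [0.589, -0.0127, 0.0873]
orientation: [0.0, 0.012, 1.0, 0.002]
wrist_force: [3.3, 9.7, -4.7]
```

```bash
for i in 1 2; do python3 -m pendant '[[-1,0,-0.001,0,0],[-1,0,-0.001,0,0],[-1,0,0,0,0]]' | sed -n '2p;4p'; done;  for i in 1 2 3; do python3 -m pendant '[[-1,0,-0.001,0,0],[-1,0,0,0,0]]' | sed -n '2p;4p'; done
```

```text
tcp_pos: [0.5889, -0.0134, 0.0874]
wrist_force: [3.4, 13.2, -4.3]
tcp_pos: [0.5888, -0.0146, 0.0874]
wrist_force: [3.1, 16.4, -3.1]
tcp_pos: [0.5887, -0.0156, 0.0874]
wrist_force: [1.9, 16.9, -3.7]
tcp_pos: [0.5887, -0.0168, 0.0874]
wrist_force: [2.5, 14.3, -4.4]
tcp_pos: [0.5887, -0.0181, 0.0874]
wrist_force: [2.8, 14.1, -2.7]
```

The tube is moving, at about +4.5 N. I'll continue until the force climbs.

```bash
for i in 1 2 3 4; do python3 -m pendant '[[-1,0,-0.001,0,0],[-1,0,0,0,0]]' | sed -n '2p;4p'; done
```

```text
tcp_pos: [0.5887, -0.0191, 0.0874]
wrist_force: [1.9, 14.3, -3.0]
tcp_pos: [0.5887, -0.02, 0.0874]
wrist_force: [2.9, 15.8, -3.3]
tcp_pos: [0.5886, -0.0205, 0.0874]
wrist_force: [3.2, 17.0, -3.9]
tcp_pos: [0.5886, -0.0206, 0.0875]
wrist_force: [2.6, 20.0, -3.1]
```

It stopped at TCP y −0.0206 with the force rising to 20 N, so the tube is home. I'll relax the push, then release the grip.

```bash
python3 -m pendant '[[-1,0,0.002,0,0],[-1,-0.001,0.002,0,0],[-1,0,0.0015,0,0],[-1,0,0,0,0]]' | sed -n '2p;4p'
python3 -m pendant '[[0.4,0,0,0,0],[1,0,0,0,0],[1,0,0,0,0],[1,0,0,0,0],[1,0,0,0,0]]'
python3 -c "
from h import *
go(.5887,-.0206,.0873,3.1157)"
```

```text
tcp_pos: [0.5889, -0.0201, 0.0873]
wrist_force: [-1.2, 4.4, -2.0]
clock: 30.52
tcp_pos: [0.5899, -0.0209, 0.0875]
orientation: [0.0, 0.013, 1.0, -0.0]
wrist_force: [0.6, 0.3, 0.3]
finger_gap: 0.0853
grip_force: 0.0
tool dx,dy,dz,turn mm/rad 1.2 0.3 0.16 -0.0002
now [ 0.5899 -0.0209  0.0875] 3.1155 F [0.6 0.3 0.3] M [ 0.02 -0.05 -0.01] gap 0.0853 grip 0.0 t 30.525 j6 -0.15
```

```bash
python3 -m pendant '[[1,0,0,-0.03,0],[1,0,0,-0.05,0],[1,0,0,-0.03,0],[1,0.015,0,0,0],[1,0.014,0.0006,0,0],[1,0,0,0,-0.17],[1,0,0,0,-0.17],[1,0,0,0,-0.17]]' | sed -n 2p
python3 -m pendant '[[1,0,0,0,-0.17],[1,0,0,0,-0.17],[1,0,0,0,-0.17],[1,0,0,0,-0.17],[1,0,0,0,-0.18],[1,0,0,0,0]]' | sed -n 2p
python3 - <<'E'
from h import *
go(.5612,-.0196,.125,4.487)
t=env.read_camera('top');s=env.read_camera('side')
a=cv2.resize(t[150:250,260:360],None,fx=4,fy=4,interpolation=cv2.INTER_CUBIC);b=cv2.resize(s[130:230,220:320],None,fx=4,fy=4,interpolation=cv2.INTER_CUBIC)
cv2.imwrite('pics/z4.png',np.hstack([a,b])[:,:,::-1])
E
```

```text
tcp_pos: [0.5597, -0.0191, 0.1965]
tcp_pos: [0.5599, -0.0192, 0.1966]
tool dx,dy,dz,turn mm/rad 0.14 -1.35 71.59 -0.0031
now [ 0.5599 -0.0192  0.1966] -1.7993 F [ 0.4  0.7 -0.4] M [ 0.03 -0.02  0.  ] gap 0.0854 grip 0.0 t 32.275 j6 -1.52
```

View pics/z4.png

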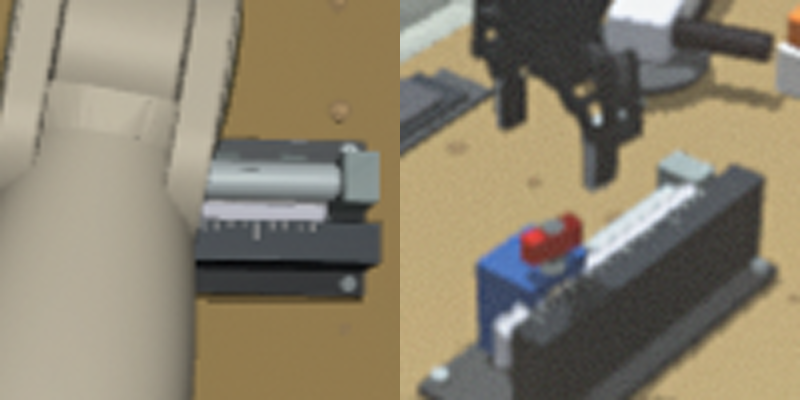

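The carriage sits on the rail with the tube against the stop button, and the red knob is below the open fingers. I'll check the knob's expected pixel and descend.

```bash
python3 -c "
from h import *
print(proj('side',[[.5612,-.0196,.136],[.5612,-.0196,.112]]))"
python3 -m pendant '[[1,0,-0.0013,0.03,0],[1,0,0,0.025,0],[1,0,0,0.0165,0],[1,0,0,0,0],[1,0,0,0,0]]' | sed -n '2p;4p'
```

```text
[[258.31371331 185.01399002]
 [258.37100588 192.133227  ]]
tcp_pos: [0.5622, -0.0196, 0.1263]
wrist_force: [0.2, 0.7, 0.2]
```

```bash
python3 -m pendant '[[0,0,0,0,0],[-0.5,0,0,0,0],[-1,0,0,0,0],[-1,0,0,0,0],[-1,0,0,0,0],[-1,0,0,0,0],[-1,0,0,0,0]]' 60
python3 -c "
from h import *
go(.5612,-.0196,.125,4.487)"
```

```text
clock: 33.88
tcp_pos: [0.5625, -0.0196, 0.1261]
orientation: [0.0, -0.623, 0.783, -0.001]
wrist_force: [1.9, -0.3, 3.0]
finger_gap: 0.015
grip_force: 60.5
tool dx,dy,dz,turn mm/rad 0.27 1.26 1.1 -0.0013
now [ 0.5625 -0.0196  0.1261] -1.7975 F [ 1.9 -0.3  3. ] M [ 0.   -0.33 -0.09] gap 0.015 grip 60.5 t 33.875 j6 -1.52
```

```bash
python3 -m pendant '[[-1,0,0,0,0.12],[-1,0,0,0,0.12],[-1,0,0,0,0.12],[-1,0,0,0,0.12],[-1,0,0,0,0]]' | sed -n '2,4p'
python3 -m pendant '[[-1,0,0,0,0.12],[-1,0,0,0,0.12],[-1,0,0,0,0.12],[-1,0,0,0,0.12],[-1,0,0,0,0]]'  | sed -n '2,4p'
python3 -c "
from h import *
go(.5612,-.0196,.125,4.487)"
```

```text
tcp_pos: [0.5624, -0.0196, 0.1262]
orientation: [0.001, -0.419, 0.908, -0.0]
wrist_force: [1.2, -0.5, 5.5]
tcp_pos: [0.562, -0.0194, 0.1265]
orientation: [0.0, -0.192, 0.981, -0.0]
wrist_force: [-1.1, 0.6, 9.1]
tool dx,dy,dz,turn mm/rad 0.85 0.11 1.52 -0.9594
now [ 0.562  -0.0194  0.1265] -2.7556 F [-1.1  0.6  9.1] M [ 0.22  0.21 -0.05] gap 0.0151 grip 61.3 t 35.125 j6 -0.56
```

```bash
python3 -m pendant '[[-1,0,0,0,0.12],[-1,0,0,0,0.12],[-1,0,0,0,0.12],[-1,0,0,0,0.12],[-1,0,0,0,0]]' | sed -n '2,4p'
python3 -c "
from h import *
go(.5612,-.0196,.125,4.487-1.7)"
python3 -m pendant '[[-1,0,0,0,0.09],[-1,0,0,0,0.09],[-1,0,0,0,0.08],[-1,0,0,0,0]]'  | sed -n '2,4p'
python3 -c "
from h import *
go(.5612,-.0196,.125,4.487-1.7)"
```

```text
tcp_pos: [0.5615, -0.0192, 0.1269]
orientation: [0.0, 0.047, 0.999, 0.0]
wrist_force: [-2.8, 1.6, 12.3]
tool dx,dy,dz,turn mm/rad 0.31 -0.46 1.93 0.2607
now [ 0.5615 -0.0192  0.1269] 3.0477 F [-2.8  1.6 12.3] M [ 0.39  0.67 -0.12] gap 0.015 grip 61.9 t 35.75 j6 -0.08
tcp_pos: [0.5615, -0.0191, 0.127]
orientation: [0.0, 0.176, 0.984, 0.0]
wrist_force: [-3.3, 2.5, 11.7]
tool dx,dy,dz,turn mm/rad 0.09 -0.57 1.98 0.0013
now [ 0.5615 -0.0191  0.127 ] 2.7883 F [-3.3  2.5 11.7] M [ 0.47  0.69 -0.02] gap 0.015 grip 61.8 t 36.25 j6 0.18
```

```bash
python3 -m pendant '[[-1,0,0,0,0.04],[-1,0,0,-0.002,0],[-1,0,0,-0.001,0]]'  | sed -n '2,4p'
python3 -m pendant '[[0,0,0,0,0],[1,0,0,0,0],[1,0,0,0,0],[1,0,0,-0.02,0],[1,0,0,-0.04,0],[1,0,0,-0.04,0],[1,0,0,-0.04,0],[1,0,0,0,0]]'
python3 -m pendant '[[1,0.04,0,-0.02,0],[1,0.05,0,0,0],[1,0.05,0,0,0],[1,0,0,0,0]]' | sed -n 2p
python3 - <<'E'
from h import *
go(0.5,0,.3,2.788)
t=env.read_camera('top');s=env.read_camera('side')
a=cv2.resize(t[160:240,260:360],None,fx=4,fy=4,interpolation=cv2.INTER_CUBIC);b=cv2.resize(s[150:230,220:320],None,fx=4,fy=4,interpolation=cv2.INTER_CUBIC)
cv2.imwrite('pics/z5.png',np.hstack([a,b])[:,:,::-1])
E
```

```text
tcp_pos: [0.5613, -0.0191, 0.1272]
orientation: [-0.001, 0.196, 0.981, 0.0]
wrist_force: [5.2, 1.5, -11.8]
clock: 37.62
tcp_pos: [0.5637, -0.0199, 0.2727]
orientation: [0.004, 0.197, 0.98, -0.0]
wrist_force: [-0.0, -0.2, 0.7]
finger_gap: 0.0855
grip_force: 0.0
tcp_pos: [0.4292, 0.0356, 0.2882]
tool dx,dy,dz,turn mm/rad -79.0 -5.69 -11.76 -0.0405
now [0.4292 0.0356 0.2882] 2.7475 F [0.7 0.4 1.1] M [ 0.02 -0.04  0.05] gap 0.0854 grip 0.0 t 38.125 j6 0.29
```

View pics/z5.png

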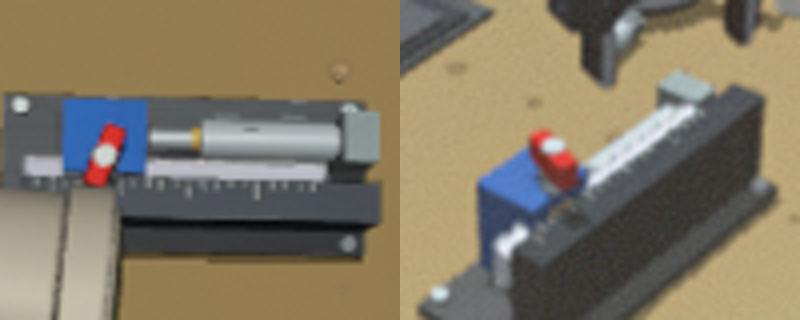

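The brass pad (197,137) is on the tube, the tube meets the stop (345,137), and the knob wing has turned about 1.93 rad. Everything is clear, so I'm handing in.

```bash
python3 -c "
from workcell import env
print(env.hand_in())"
```

```text
the job is handed in; nothing more can be done
None
```

The job is handed in at about 38 s of 72 s: the carriage is on the rail, it pressed the tube home against the fixed stop (about 10 N by the wrist force), and the knob is turned to about 1.93 rad and left there; the verdict was not reported.

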